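Key the grating disc onto the cutter's drive pin

TASK

The metal grating disc on the cutter stands too high because its rim notch is not over the red drive pin. Push the disc round by its orange fin with a fingertip until the notch is over the pin, then press the disc down fully home on the pin and move clear. Do not pinch the fin or pull the disc up the shaft, and leave the things round the cutter where they stand.

Things in the scene. Friction and masses are not known exactly. Their poses are not given: they have to be found in the camera images.
- hub_top (a point): centre of the flat top of the disc's black central hub, on the turning axis; the hub is 34 to 38 mm across. It starts 100.5 mm above the table and is 88 mm above it when the disc is home. The cutter base under the disc is a fixed white round housing, 224 mm across and 45 mm tall; the bright metal disc on it is 170 mm across and 5 mm thick, its upper face 34 mm below the hub top. Low metal bumps on the disc are 2 mm tall.
- notch_mid (a point): the notch in the disc's rim: an open slot 19 mm wide, 19 mm deep from the rim, with black below it and a blue stripe (26 x 8 mm) on the disc that runs from near the hub to it; this point is half-way across it, 80 mm from the axis, level with the disc's upper face (66.5 mm above the table at the start).
- pin_mid (a point): the red drive pin: a round bar 12 mm thick lying in a shallow socket on the base, where it must stay, pointing outward from 70 to 106 mm from the axis; its outer 21 mm show beyond the disc's rim. This point is on its top, 80 mm from the axis, 60 mm above the table. It blocks the disc from going down until the notch is over it (within about 3 mm either side); off the notch the disc only springs down some mm (about 4 N a mm) and comes back.
- fin_mid (a point): centre of the orange upright fin on the disc, exactly opposite the notch: 12 mm thick, running straight outward from 20 to 64 mm from the axis (this point at 42 mm), from the disc's upper face to 26 mm above it; this point is 13 mm above that face. Both flat sides are free to push against.
- fin_left: left flat side of the fin (seen from the axis looking outward), a 4 mm layer; origin on the disc's axis at its underside.
- fin_right: right flat side of the fin, a 4 mm layer; origin on the disc's axis at its underside.
- disc_turn (a joint): angle of the disc on the shaft, rad, counterclockwise from above positive; notch exactly over the pin at 0 or at any whole turn (6.283). It turns either way without a stop and starts anywhere from 0.6 to 5.68. Friction 0.06 N m: pushing the fin 50 mm from the axis takes about 1.2 N; it stays where it is left.
- disc_press (a joint): how far the disc has been pushed down the shaft, m: 0 at the start (underside 1.5 mm above the pin, so the disc turns freely), 0.0125 fully home, negative if pulled up. A rubber ring on the shaft holds it at whatever height it is left; pushing takes about 5 N.
- salt_shaker: bystander: salt shaker, 44 mm wide, 90 mm tall; origin at the centre of its underside
- tuna_tin: bystander: low tin, 87 mm wide, 40 mm tall; origin at the centre of its underside
- sauce_cup_0: bystander: small grey sauce cup, 66 mm wide, 36 mm tall; origin at the centre of its underside
- tape_roll: bystander: roll of tan tape lying flat, 104 mm wide, 25 mm tall; origin at the centre of its underside
- kitchen_timer: bystander: white wind-up timer with a red grip, 66 mm wide, 42 mm tall; origin at the centre of its underside
- dough_scraper: bystander: dough scraper lying flat, 118 x 148 mm, 25 mm tall; origin at the centre of its underside

How it is judged:
By the outcome, as a careful person would: the job done as asked, in the order asked, and still so for the second after the job is handed in, with the robot touching nothing.
It also fails if it takes over 54 s, if anything falls off the work surface, if the arm or the gripper's body presses on something with over 40 N, if the wrist force passes 120 N, or if a joint passes its speed limit or range.

ROBOT

A 6-joint arm with a two-finger parallel gripper is mounted at the origin on a cart in front of the work surface, level with it; the furniture and walls round the work are solid. World frame = base frame: x ahead of the robot, y to its left, z up, the work surface at z = 0. Lengths are in mm, angles in rad, forces in N, time in s.
With the tool pointing down it reaches from about 375 to 825 mm from the base axis. Payload 5.5 kg.
Tool frame: the origin (TCP) lies where the fingers leave the gripper's body, on its centre line; the fingertips stand 73 mm ahead of it and the grasp point (between the pads) lies 54 mm ahead of it (ctrl.tips_ahead is the distance from the TCP to the fingertips, in mm); z points along the fingers, y is the line along which they close (so a half turn about z gives the same grasp; the last joint's range is limited). The gripper opens to 85 mm and grips with 20 to 120 N. Pads are 22 mm wide; open, the fingers measure 114 mm over their backs; the gripper's body (76 mm by 85 mm) begins 54 mm behind the grasp point. The pads swing forward as they close: fully open they stand 13 mm farther back than shut.
Start: joints at [1.284, 0.314, -0.047, 1.21, 0, 1.571], TCP at [169.727, 575.489, 303.899] pointing down, gripper open.
Joint ranges: [-2.67, 2.67], [-0.69, 1.73], [-1.03, 1.25], [-2.08, 2.16], [-1.42, 1.45], [-3.14, 3.14]. Speed limits (rad/s): [2.39, 2.39, 3.01, 3.14, 3.14, 3.14].

INTERFACE

Orientations are given as [roll, pitch, yaw] about the fixed x, y, z axes, in that order (R = Rz(yaw) Ry(pitch) Rx(roll)).
In Python, from workcell import status, viewer, workorder, ctrl gives the robot as it stands.
- The arm moves only by the tool move_arm, never from a script. Its argument "commands" is a list of rows, each an object of numbers: "x", "y", "z": the shift along the tool's x, y, z as a fraction of full scale; "wx", "wy", "wz": the turn, a rotation vector about the tool's x, y, z as a fraction of full scale; "gripper": the closure, from -1 (fully open) to 1 (shut), so that 0 is half open. A call has 1 to 12 rows; each row shifts and turns the commanded pose from where the row before left it, along the tool's axes as they then stand; what a row does not reach is not made up. Full scale, the value 1, is 0.02 m for a shift and 2 rad for a turn. A row lasts 1/8 s, in which the tool goes at most 62.5 mm and 10.7 degrees, less where a joint would pass 70% of its speed; a pose out of reach is approached as far as the arm can. A call with a number of a shift or a turn outside -1 to 1 is refused whole. A call with a gripper value outside its range is refused whole. The fingers move at their own pace and stop on an object; the grip force is fixed at half the most. Time passes only in rows, so rows that do not move let the fingers close. It gives the time, the measured TCP pose, the force, the opening and the grip force at its end, in the units of the state.
- status.get_state(): the state, without advancing time (a new reading comes with each control period).
- viewer.capture(name): name is "side" or "top" or "wrist"; returns the picture (400x640x3 uint8, blue, green, red); there is no depth.
- viewer.calibration(name): a dict with "camera_matrix" (3x3 intrinsics, pixels), "k1" (the pictures are not rectified: a ray, as slopes to the right and down, at radius r is drawn at 1 + k1 r^2 times it, then the intrinsics apply), "rvec" (rotation vector, rad) and "tvec" (3), from world to camera coordinates, as OpenCV has them. Camera axes: x right, y down, z forward; pixel columns grow to the right and rows downward; lengths in mm; the calibration is good to about 2 mm. A picture is of the moment at which its call begins: read the wrist's pose just before it. calibration takes no time and is no camera call; for the wrist camera it gives the pose at the moment of the call.
- workorder.hand_in(): hands the job in; it is judged then, once.
The state is a dict: "time_s": time; "q": joint angles; "qd": joint speeds; "effort": joint torques, N m; "ee_pos": TCP position; "orientation": TCP orientation; "force": force on the tool from outside, world axes, zero at the start; "ft_torque": the same for the moment, N m; "grip_width": opening from 0.0 (shut) to 1.0 (fully open); "finger_force": force on a finger pad.
Only numpy, scipy, OpenCV 4.12 (cv2) and the standard library are available. Lean on these libraries where they do the work, as an engineer would, in place of code of your own. Each camera call takes 0.05 s, during which the arm holds its last target. There are 200 camera calls.

## Working session

There is one attempt and no reset: what is moved stays moved. The work goes in short steps, Python scripts to look and compute and a tool call to move; the robot and the scene stay as the last step left them, time stands still between calls to the robot, and variables do not carry over. Pictures are saved under pics/ and viewed, at most 10 in all, crops included, and the job is handed in when it is done.

Besides the shell and the picture viewer there is one more tool, called after "Call:" by a JSON object that holds its "name" and its "arguments". move_arm: Moves the arm, as the interface text tells. Its arguments: {"type":"object","properties":{"commands":{"type":"array","items":{"type":"object","properties":{"x":{"type":"number"},"y":{"type":"number"},"z":{"type":"number"},"wx":{"type":"number"},"wy":{"type":"number"},"wz":{"type":"number"},"gripper":{"type":"number"}}}}},"required":["commands"]}

```bash
mkdir -p pics; ls
python3 - <<'E'
from workcell import status, viewer, workorder, ctrl
import cv2,numpy as np
a=viewer.capture("top");b=viewer.capture("side")
cv2.imwrite("pics/top.png",a);cv2.imwrite("pics/side.png",b)
s=status.get_state();print(s)
for n in("top","side","wrist"):print(n,viewer.calibration(n))
E
```

```text
pics
{'time_s': 0.1, 'q': array([ 1.28403559e+00,  3.14185172e-01, -4.79778330e-02,  1.21020422e+00,
        2.32143647e-05,  1.57080813e+00]), 'qd': array([ 0.00090566, -0.00295294,  0.00301843, -0.00025739,  0.00052267,
        0.00012286]), 'effort': array([ 6.24647855e-04, -5.40765882e+01,  3.40540087e+01,  1.12418312e-02,
       -2.51060408e-05, -1.56211325e-05]), 'ee_pos': array([169.58639445, 575.10777271, 303.1033419 ]), 'orientation': array([-3.14002176e+00, -2.31957935e-05,  2.85482008e+00]), 'force': array([ 0.4938799 , -0.34927273,  0.20028097]), 'ft_torque': array([0.02456874, 0.02249362, 0.01236895]), 'finger_force': 0.0, 'grip_width': 0.9993605864673496}
top {'camera_matrix': array([[405.3808136 ,   0.        , 324.61815095],
       [  0.        , 405.3808136 , 193.9263777 ],
       [  0.        ,   0.        ,   1.        ]]), 'k1': 0.03515649785744534, 'rvec': array([ 2.1189141 , -2.13539007,  0.20145549]), 'tvec': array([  19.70920145,  560.46297167, 1309.48278263])}
side {'camera_matrix': array([[470.51617525,   0.        , 308.46478004],
       [  0.        , 470.51617525, 200.43342592],
       [  0.        ,   0.        ,   1.        ]]), 'k1': -0.11496424294177324, 'rvec': array([ 0.51472146, -2.32428047,  1.60277365]), 'tvec': array([ 496.04954024,  160.27482753, 1562.59929613])}
wrist {'camera_matrix': array([[328.96216845,   0.        , 321.98217349],
       [  0.        , 328.96216845, 195.65862504],
       [  0.        ,   0.        ,   1.        ]]), 'k1': 0.013432099379850834, 'rvec': array([-2.31616307, -1.73244479, -0.25562693]), 'tvec': array([-598.06435312,  -39.49289441,  379.88067402])}
```

View pics/top.png

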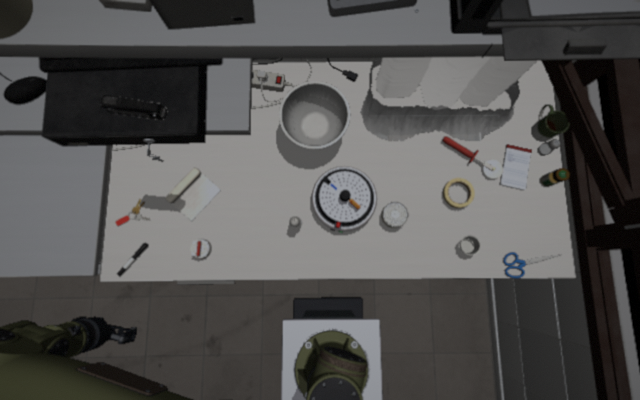

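View pics/side.png

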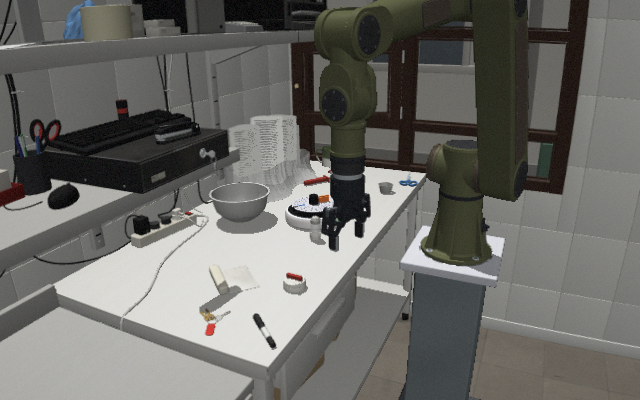

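The top view shows the cutter near (344,197), with the fin at about (354,203), the blue stripe at about (331,184) and the pin at about (338,225). Next I'll measure these by colour.

```bash
cat > h.py <<'E'
from workcell import status, viewer, workorder, ctrl
import cv2,numpy as np
def ray(n_or_c,uv):
    c=n_or_c if isinstance(n_or_c,dict) else viewer.calibration(n_or_c)
    K=c["camera_matrix"];p=(np.array(uv,float)-[K[0,2],K[1,2]])/K[0,0]
    q=p.copy()
    for _ in range(20):q=p/(1+c["k1"]*(q@q))
    R,_=cv2.Rodrigues(c["rvec"]);o=-R.T@c["tvec"];return o,R.T@np.r_[q,1]
def plane(c,uv,z):
    o,d=ray(c,uv);return o+d*(z-o[2])/d[2]
def blobs(img,lo,hi,roi=None,mn=6):
    h=cv2.cvtColor(img,cv2.COLOR_BGR2HSV);m=cv2.inRange(h,np.array(lo),np.array(hi))
    if roi:
        k=np.zeros_like(m);x0,y0,x1,y1=roi;k[y0:y1,x0:x1]=1;m=m*k
    n,l,s,c=cv2.connectedComponentsWithStats(m)
    return [(s[i,4],c[i].round(1),s[i,:4]) for i in range(1,n) if s[i,4]>=mn]
E
python3 - <<'E'
from h import *
a=cv2.imread("pics/top.png");roi=(300,155,390,240)
c=viewer.calibration("top")
for nm,lo,hi,z in(("orange",(5,120,60),(20,255,255),92),("red",(0,130,60),(4,255,255),60),("blue",(100,120,40),(130,255,255),66),("black",(0,0,0),(180,255,45),100)):
    for n,u,b in blobs(a,lo,hi,roi):print(nm,n,u,b,plane(c,u,z).round(1))
m=(a[155:240,300:390].min(2)>0)
cv2.imwrite("pics/topc.png",cv2.resize(a[150:245,270:430],None,fx=5,fy=5,interpolation=cv2.INTER_CUBIC))
E
```

```text
orange 38 [354.2 203.8] [349 199  11  10] [519.8 -80.   92. ]
red 17 [337.8 224.2] [336 222   5   5] [457.4 -27.1  60. ]
black 142 [323.  201.4] [316 176  20  48] [527.1  21.1 100. ]
black 111 [359.7 214.1] [341 187  32  39] [485.  -96.3 100. ]
black 76 [344.3 195.7] [340 191   9  10] [545.3 -48.  100. ]
```

View pics/topc.png

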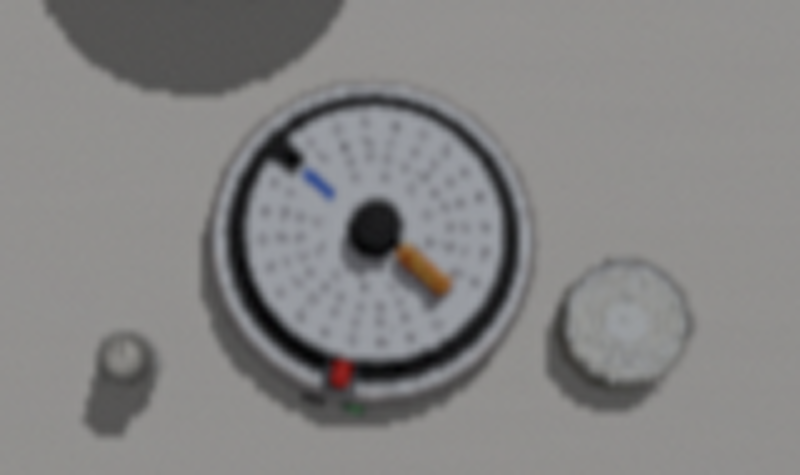

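In the crop the notch is upper left at (285,152), the fin is lower right, and the pin is at the bottom at (342,375). The disc therefore needs about +115° (counterclockwise). I'll get exact numbers and the wrist camera's offset.

Run:
```python
from h import *
print(ctrl.tips_ahead)
s=status.get_state();c=viewer.calibration("wrist");R,_=cv2.Rodrigues(c["rvec"]);o=-R.T@c["tvec"]
from scipy.spatial.transform import Rotation as Ro
T=Ro.from_euler("xyz",s["orientation"]).as_matrix()
print("cam in tool",T.T@(o-s["ee_pos"]),"axes\n",(T.T@R.T).round(2))
c=viewer.calibration("top")
f=lambda x,y,z:plane(c,(270+x/5-.4,150+y/5-.4),z)
for n,p in dict(hub=(375,228,100),notch=(286,153,66.5),bluein=(332,197,66.5),blueout=(306,172,66.5),finin=(400,249,92.5),finout=(447,288,92.5),pin=(342,374,57),salt=(125,355,90),tuna=(627,318,40),houseL=(212,230,45),houseR=(533,230,45)).items():
    print(n,f(*p).round(1))
```

```text
72.6
cam in tool [ 73.01455796  -0.83790025 -70.4980068 ] axes
 [[ 0.   -0.96 -0.29]
 [ 1.    0.   -0.  ]
 [ 0.   -0.29  0.96]]
hub [546.9 -49.  100. ]
notch [604.4   7.8  66.5]
bluein [574.2 -22.6  66.5]
blueout [591.4  -5.4  66.5]
finin [534.3 -65.4  92.5]
finout [508.5 -95.3  92.5]
pin [457.1 -27.9  57. ]
salt [466.8 113.   90. ]
tuna [ 495.2 -220.4   40. ]
houseL [556.4  57.9  45. ]
houseR [ 554.8 -158.5   45. ]
```

Call:
{"name": "move_arm", "arguments": {"commands": [{"x": -0.5,"y": -0.5,"gripper": 1},{"x": -0.94,"y": -1,"gripper": 1},{"x": -0.94,"y": -1,"gripper": 1},{"x": -0.94,"y": -1,"gripper": 1},{"x": -0.94,"y": -1,"gripper": 1},{"x": -0.94,"y": -1,"gripper": 1},{"x": -0.94,"y": -1,"gripper": 1},{"x": -0.94,"y": -1,"gripper": 1},{"x": -0.94,"y": -1,"gripper": 1},{"x": -0.94,"y": -1,"gripper": 1},{"x": -0.94,"y": -1,"gripper": 1},{"x": -0.94,"y": -1,"gripper": 1}]}}

```text
schema error: expected keys x, y, z, wx, wy, wz, gripper
```

Call:
{"name": "move_arm", "arguments": {"commands": [{"x": -0.94,"y": -1,"gripper": 1},{"x": -0.94,"y": -1,"gripper": 1},{"x": -0.94,"y": -1,"gripper": 1},{"x": -0.94,"y": -1,"gripper": 1},{"x": -0.94,"y": -1,"gripper": 1},{"x": -0.94,"y": -1,"gripper": 1},{"x": -0.94,"y": -1,"gripper": 1},{"x": -0.94,"y": -1,"gripper": 1},{"x": -0.94,"y": -1,"gripper": 1},{"x": -0.94,"y": -1,"gripper": 1},{"x": -0.94,"y": -1,"gripper": 1},{"x": -0.94,"y": -1,"gripper": 1}]}}

```text
schema error: expected keys x, y, z, wx, wy, wz, gripper
```

Call:
{"name": "move_arm", "arguments": {"commands": [{"wz": 0.09,"gripper": 1},{"wz": 0.09,"gripper": 1},{"wz": 0.09,"gripper": 1},{"wz": 0.09,"gripper": 1},{"wz": 0.09,"gripper": 1},{"wz": 0.09,"gripper": 1},{"wz": 0.09,"gripper": 1},{"wz": 0.09,"gripper": 1},{"wz": 0.09,"gripper": 1},{"wz": 0.09,"gripper": 1},{"wz": 0.09,"gripper": 1},{"wz": 0.09,"gripper": 1}]}}

```text
schema error: expected keys x, y, z, wx, wy, wz, gripper
```

Call:
{"name": "move_arm", "arguments": {"commands": [{"wz": 0.09,"gripper": 1},{"wz": 0.09,"gripper": 1},{"wz": 0.09,"gripper": 1},{"wz": 0.09,"gripper": 1},{"wz": 0.09,"gripper": 1},{"wz": 0.09,"gripper": 1},{"wz": 0.09,"gripper": 1},{"wz": 0.09,"gripper": 1},{"gripper": 1},{"gripper": 1}]}}

```text
schema error: expected keys x, y, z, wx, wy, wz, gripper
```

Run:
```python
from h import *
s=status.get_state();c=viewer.calibration("wrist");a=viewer.capture("wrist");cv2.imwrite("pics/w1.png",a)
print(s);print(ctrl.tips_ahead)
for n,u,b in blobs(a,(100,120,40),(130,255,255),mn=60):print("blue",n,u,b,plane(c,u,66.5))
for n,u,b in blobs(a,(5,120,60),(20,255,255),mn=100):print("or",n,u,b,plane(c,u,92.5))
for n,u,b in blobs(a,(0,130,60),(4,255,255),mn=60):print("red",n,u,b,plane(c,u,60))
```

```text
{'time_s': 0.1, 'q': array([ 1.28403559e+00,  3.14185172e-01, -4.79778330e-02,  1.21020422e+00,
        2.32143647e-05,  1.57080813e+00]), 'qd': array([ 0.00090566, -0.00295294,  0.00301843, -0.00025739,  0.00052267,
        0.00012286]), 'effort': array([ 6.24647855e-04, -5.40765882e+01,  3.40540087e+01,  1.12418312e-02,
       -2.51060408e-05, -1.56211325e-05]), 'ee_pos': array([169.58639445, 575.10777271, 303.1033419 ]), 'orientation': array([-3.14002176e+00, -2.31957935e-05,  2.85482008e+00]), 'force': array([ 0.4938799 , -0.34927273,  0.20028097]), 'ft_torque': array([0.02456874, 0.02249362, 0.01236895]), 'finger_force': 0.0, 'grip_width': 0.9993605864673496}
72.6
red 136 [259.6 351.8] [255 342  12  22] [352.19645478 444.30397407  60.        ]
```

View pics/w1.png

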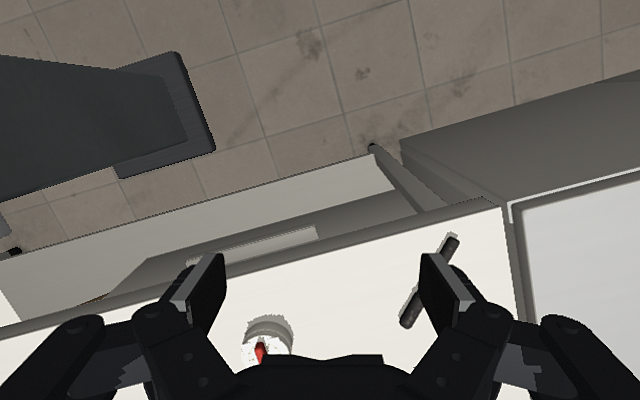

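All seven keys are required, so nothing has moved yet. This picture is still the start view: open fingers at the bottom and the timer at (262,350).

Call:
{"name": "move_arm", "arguments": {"commands": [{"x": -0.5,"y": -0.5,"z": 0,"wx": 0,"wy": 0,"wz": 0,"gripper": 1},{"x": -0.94,"y": -1,"z": 0,"wx": 0,"wy": 0,"wz": 0,"gripper": 1},{"x": -0.94,"y": -1,"z": 0,"wx": 0,"wy": 0,"wz": 0,"gripper": 1},{"x": -0.94,"y": -1,"z": 0,"wx": 0,"wy": 0,"wz": 0,"gripper": 1},{"x": -0.94,"y": -1,"z": 0,"wx": 0,"wy": 0,"wz": 0,"gripper": 1},{"x": -0.94,"y": -1,"z": 0,"wx": 0,"wy": 0,"wz": 0,"gripper": 1},{"x": -0.94,"y": -1,"z": 0,"wx": 0,"wy": 0,"wz": 0,"gripper": 1},{"x": -0.94,"y": -1,"z": 0,"wx": 0,"wy": 0,"wz": 0,"gripper": 1},{"x": -0.94,"y": -1,"z": 0,"wx": 0,"wy": 0,"wz": 0,"gripper": 1},{"x": -0.94,"y": -1,"z": 0,"wx": 0,"wy": 0,"wz": 0,"gripper": 1},{"x": -0.94,"y": -1,"z": 0,"wx": 0,"wy": 0,"wz": 0,"gripper": 1},{"x": -0.94,"y": -1,"z": 0,"wx": 0,"wy": 0,"wz": 0,"gripper": 1}]}}

```text
time_s: 1.65
ee_pos: [312.7, 291.8, 303.9]
orientation: [-3.141, 0.0, 2.854]
force: [-0.1, -0.6, 0.4]
grip_width: -0.004
finger_force: 0.0
```

Call:
{"name": "move_arm", "arguments": {"commands": [{"x": -0.94,"y": -1,"z": 0,"wx": 0,"wy": 0,"wz": 0,"gripper": 1},{"x": -0.94,"y": -1,"z": 0,"wx": 0,"wy": 0,"wz": 0,"gripper": 1},{"x": -0.94,"y": -1,"z": 0,"wx": 0,"wy": 0,"wz": 0,"gripper": 1},{"x": -0.94,"y": -1,"z": 0,"wx": 0,"wy": 0,"wz": 0,"gripper": 1},{"x": -0.94,"y": -1,"z": 0,"wx": 0,"wy": 0,"wz": 0,"gripper": 1},{"x": -0.94,"y": -1,"z": 0,"wx": 0,"wy": 0,"wz": 0,"gripper": 1},{"x": -0.94,"y": -1,"z": 0,"wx": 0,"wy": 0,"wz": 0,"gripper": 1},{"x": -0.94,"y": -1,"z": 0,"wx": 0,"wy": 0,"wz": 0,"gripper": 1},{"x": -0.94,"y": -1,"z": 0,"wx": 0,"wy": 0,"wz": 0,"gripper": 1},{"x": -0.94,"y": -1,"z": 0,"wx": 0,"wy": 0,"wz": 0,"gripper": 1},{"x": -0.94,"y": -1,"z": 0,"wx": 0,"wy": 0,"wz": 0,"gripper": 1},{"x": -0.94,"y": -1,"z": 0,"wx": 0,"wy": 0,"wz": 0,"gripper": 1}]}}

```text
time_s: 3.15
ee_pos: [460.7, -1.9, 303.9]
orientation: [-3.141, -0.0, 2.854]
force: [0.7, 0.2, -0.2]
grip_width: 0.002
finger_force: 0.0
```

Call:
{"name": "move_arm", "arguments": {"commands": [{"x": 0,"y": 0,"z": 0,"wx": 0,"wy": 0,"wz": 0.09,"gripper": 1},{"x": 0,"y": 0,"z": 0,"wx": 0,"wy": 0,"wz": 0.09,"gripper": 1},{"x": 0,"y": 0,"z": 0,"wx": 0,"wy": 0,"wz": 0.09,"gripper": 1},{"x": 0,"y": 0,"z": 0,"wx": 0,"wy": 0,"wz": 0.09,"gripper": 1},{"x": 0,"y": 0,"z": 0,"wx": 0,"wy": 0,"wz": 0.09,"gripper": 1},{"x": 0,"y": 0,"z": 0,"wx": 0,"wy": 0,"wz": 0.09,"gripper": 1},{"x": 0,"y": 0,"z": 0,"wx": 0,"wy": 0,"wz": 0.09,"gripper": 1},{"x": 0,"y": 0,"z": 0,"wx": 0,"wy": 0,"wz": 0.09,"gripper": 1},{"x": 0,"y": 0,"z": 0,"wx": 0,"wy": 0,"wz": 0.09,"gripper": 1},{"x": 0,"y": 0,"z": 0,"wx": 0,"wy": 0,"wz": 0.09,"gripper": 1},{"x": 0,"y": 0,"z": 0,"wx": 0,"wy": 0,"wz": 0.09,"gripper": 1},{"x": 0,"y": 0,"z": 0,"wx": 0,"wy": 0,"wz": 0.09,"gripper": 1}]}}

```text
time_s: 4.65
ee_pos: [460.3, -1.0, 303.8]
orientation: [3.142, 0.0, 0.688]
force: [-0.2, 1.1, 0.2]
grip_width: -0.002
finger_force: 0.0
```

Call:
{"name": "move_arm", "arguments": {"commands": [{"x": 0,"y": 0,"z": 0,"wx": 0,"wy": 0,"wz": 0.09,"gripper": 1},{"x": 0,"y": 0,"z": 0,"wx": 0,"wy": 0,"wz": 0.09,"gripper": 1},{"x": 0,"y": 0,"z": 0,"wx": 0,"wy": 0,"wz": 0.09,"gripper": 1},{"x": 0,"y": 0,"z": 0,"wx": 0,"wy": 0,"wz": 0.09,"gripper": 1},{"x": 0,"y": 0,"z": 0,"wx": 0,"wy": 0,"wz": 0.09,"gripper": 1},{"x": 0,"y": 0,"z": 0,"wx": 0,"wy": 0,"wz": 0.09,"gripper": 1},{"x": 0,"y": 0,"z": 0,"wx": 0,"wy": 0,"wz": 0.09,"gripper": 1},{"x": 0,"y": 0,"z": 0,"wx": 0,"wy": 0,"wz": 0.09,"gripper": 1},{"x": 0,"y": 0,"z": 0,"wx": 0,"wy": 0,"wz": 0,"gripper": 1}]}}

```text
time_s: 5.78
ee_pos: [400.8, -184.3, 303.0]
orientation: [-2.99, 0.049, -0.518]
force: [-0.5, 0.2, 0.4]
grip_width: -0.001
finger_force: 0.0
```

Run:
```python
from h import *
s=status.get_state();c=viewer.calibration("wrist");a=viewer.capture("wrist");cv2.imwrite("pics/w2.png",a)
print(s);print(ctrl.tips_ahead)
for n,u,b in blobs(a,(100,120,40),(130,255,255),mn=60):print("blue",n,u,b,plane(c,u,66.5))
for n,u,b in blobs(a,(5,120,60),(20,255,255),mn=100):print("or",n,u,b,plane(c,u,92.5))
for n,u,b in blobs(a,(0,130,60),(4,255,255),mn=60):print("red",n,u,b,plane(c,u,60))
```

```text
{'time_s': 5.775, 'q': array([-0.51942076,  0.04975851, -0.37758002,  1.19271646,  0.15135911,
        3.14005618]), 'qd': array([ 0.07575584, -0.00091651,  0.00279895, -0.00680765,  0.02021385,
        0.00115527]), 'effort': array([-1.87534153e+00, -3.60721564e+01,  3.30337071e+01,  6.23296984e-01,
        4.15308047e-01,  3.97890515e-03]), 'ee_pos': array([ 400.76856435, -184.29240382,  302.99589143]), 'orientation': array([-2.99015884,  0.04902694, -0.51790002]), 'force': array([-0.45097901,  0.2014305 ,  0.41770321]), 'ft_torque': array([-0.15965691,  0.0408926 ,  0.02718805]), 'finger_force': 0.0, 'grip_width': -0.0006526747452444813}
72.6
blue 161 [110.1  83.7] [100  78  23  12] [585.07167198 -11.37328444  66.5       ]
or 815 [192.7 106.1] [164  96  59  23] [521.54425444 -86.29876793  92.5       ]
red 204 [205.1 184.6] [197 175  17  19] [457.86181436 -31.11986272  60.        ]
red 178 [ 11.1 350.7] [  0 337  24  27] [391.19772156 392.20238411  60.        ]
```

View pics/w2.png

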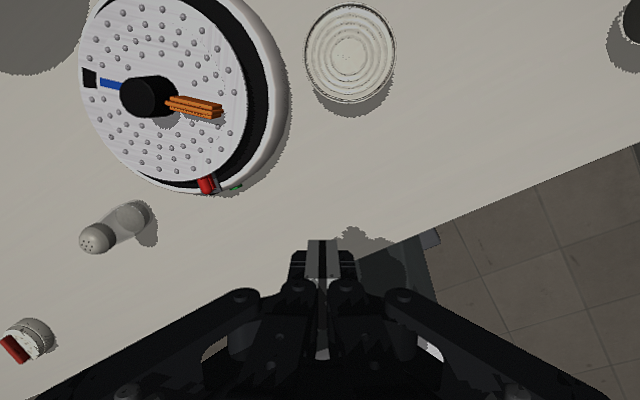

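The view shows the disc at upper left, with the fin at (193,106), the pin at (205,185) and the shut tips at (320,260). The turn went into joint 6's limit because yaw = q1 + π − q6. I'll turn the other way so that the tool's −x does the pushing, and first recover the straight-down pose.

```bash
cat >> h.py <<'E'
from scipy.spatial.transform import Rotation as Ro
def to(yaw,pos):
    s=status.get_state();T=Ro.from_euler("xyz",s["orientation"]);G=Ro.from_euler("xyz",[np.pi,0,yaw])
    print("pos",s["ee_pos"].round(1),"rpy",s["orientation"].round(3),"F",s["force"].round(1),"t",s["time_s"])
    print("rotvec",(T.inv()*G).as_rotvec().round(4),"in cmd units",((T.inv()*G).as_rotvec()/2).round(4))
    d=np.array(pos)-s["ee_pos"];print("shift(units of 20mm) in tool now",(T.inv().apply(d)/20).round(2)," after turn",(G.inv().apply(d)/20).round(2))
E
python3 -c "
from h import *
to(np.radians(137),[491,-61,303])"
```

```text
pos [ 401.7 -182.9  303.1] rpy [-2.989  0.048 -0.515] F [ 0.2  0.5 -0.3] t 5.825
rotvec [-0.0965 -0.2127 -2.9008] in cmd units [-0.0483 -0.1063 -1.4504]
shift(units of 20mm) in tool now [ 0.89 -7.42  1.1 ]  after turn [0.89 7.5  0.01]
```

Call:
{"name": "move_arm", "arguments": {"commands": [{"x": 0,"y": 0,"z": 0,"wx": -0.003,"wy": -0.0066,"wz": -0.09,"gripper": 1},{"x": 0,"y": 0,"z": 0,"wx": -0.003,"wy": -0.0066,"wz": -0.09,"gripper": 1},{"x": 0,"y": 0,"z": 0,"wx": -0.003,"wy": -0.0066,"wz": -0.09,"gripper": 1},{"x": 0,"y": 0,"z": 0,"wx": -0.003,"wy": -0.0066,"wz": -0.09,"gripper": 1},{"x": 0,"y": 0,"z": 0,"wx": -0.003,"wy": -0.0066,"wz": -0.09,"gripper": 1},{"x": 0,"y": 0,"z": 0,"wx": -0.003,"wy": -0.0066,"wz": -0.09,"gripper": 1},{"x": 0,"y": 0,"z": 0,"wx": -0.003,"wy": -0.0066,"wz": -0.09,"gripper": 1},{"x": 0,"y": 0,"z": 0,"wx": -0.003,"wy": -0.0066,"wz": -0.09,"gripper": 1},{"x": 0,"y": 0,"z": 0,"wx": -0.003,"wy": -0.0066,"wz": -0.09,"gripper": 1},{"x": 0,"y": 0,"z": 0,"wx": -0.003,"wy": -0.0066,"wz": -0.09,"gripper": 1},{"x": 0,"y": 0,"z": 0,"wx": 0,"wy": 0,"wz": 0,"gripper": 1}]}}

```text
time_s: 7.2
ee_pos: [403.1, -180.2, 303.3]
orientation: [-3.072, -0.047, 1.293]
force: [-0.1, -0.4, -0.5]
grip_width: -0.0
finger_force: 0.0
```

```bash
python3 -c "
from h import *
to(np.radians(137),[491,-61,303]);print(status.get_state()['q'])"
```

```text
pos [ 403.1 -180.2  303.3] rpy [-3.072 -0.047  1.293] F [-0.1 -0.4 -0.5] t 7.2
rotvec [-0.0364 -0.0803 -1.096 ] in cmd units [-0.0182 -0.0401 -0.548 ]
shift(units of 20mm) in tool now [6.93 2.61 0.16]  after turn [0.85 7.36 0.02]
[-0.4409401   0.07266438 -0.34733041  1.22692255  0.0350783   1.40491831]
```

Call:
{"name": "move_arm", "arguments": {"commands": [{"x": 0,"y": 0,"z": 0,"wx": -0.003,"wy": -0.0067,"wz": -0.091,"gripper": 1},{"x": 0,"y": 0,"z": 0,"wx": -0.003,"wy": -0.0067,"wz": -0.091,"gripper": 1},{"x": 0,"y": 0,"z": 0,"wx": -0.003,"wy": -0.0067,"wz": -0.091,"gripper": 1},{"x": 0,"y": 0,"z": 0,"wx": -0.003,"wy": -0.0067,"wz": -0.091,"gripper": 1},{"x": 0,"y": 0,"z": 0,"wx": -0.003,"wy": -0.0067,"wz": -0.091,"gripper": 1},{"x": 0,"y": 0,"z": 0,"wx": -0.003,"wy": -0.0067,"wz": -0.091,"gripper": 1}]}}

```text
time_s: 7.95
ee_pos: [403.1, -180.8, 303.2]
orientation: [-3.141, -0.0, 2.39]
force: [-0.2, -0.7, -0.9]
grip_width: -0.003
finger_force: 0.0
```

Call:
{"name": "move_arm", "arguments": {"commands": [{"x": 0.1,"y": 0.92,"z": 0,"wx": 0,"wy": 0,"wz": 0,"gripper": 1},{"x": 0.1,"y": 0.92,"z": 0,"wx": 0,"wy": 0,"wz": 0,"gripper": 1},{"x": 0.1,"y": 0.92,"z": 0,"wx": 0,"wy": 0,"wz": 0,"gripper": 1},{"x": 0.1,"y": 0.92,"z": 0,"wx": 0,"wy": 0,"wz": 0,"gripper": 1},{"x": 0.1,"y": 0.92,"z": 0,"wx": 0,"wy": 0,"wz": 0,"gripper": 1},{"x": 0.1,"y": 0.92,"z": 0,"wx": 0,"wy": 0,"wz": 0,"gripper": 1},{"x": 0.1,"y": 0.92,"z": 0,"wx": 0,"wy": 0,"wz": 0,"gripper": 1},{"x": 0.1,"y": 0.92,"z": 0,"wx": 0,"wy": 0,"wz": 0,"gripper": 1},{"x": 0,"y": 0,"z": 0,"wx": 0,"wy": 0,"wz": 0,"gripper": 1}]}}

```text
time_s: 9.07
ee_pos: [493.0, -62.4, 302.9]
orientation: [-3.141, -0.0, 2.387]
force: [0.2, 0.1, 0.3]
grip_width: -0.001
finger_force: 0.0
```

```bash
cat > look.py <<'E'
from h import *
import sys
def look(name,zd=66.5):
    c=viewer.calibration("wrist");a=viewer.capture("wrist");cv2.imwrite(f"pics/{name}.png",a)
    for nm,lo,hi,z in(("blue",(100,120,40),(130,255,255),zd),("orange",(5,120,60),(20,255,255),zd+24),("red",(0,130,60),(4,255,255),59),("black",(0,0,0),(180,255,40),zd+34)):
        for n,u,b in blobs(a,lo,hi,mn=60):print(nm,n,u,b,plane(c,u,z).round(1))
look(sys.argv[1])
E
python3 -c "
from h import *
to(np.radians(137),[491,-61,303])";python3 look.py w3
```

```text
pos [493.  -62.4 302.9] rpy [-3.141 -0.     2.387] F [0.2 0.1 0.3] t 9.075
rotvec [-0.0007 -0.0004 -0.0036] in cmd units [-0.0004 -0.0002 -0.0018]
shift(units of 20mm) in tool now [ 0.12 -0.02 -0.  ]  after turn [ 0.12 -0.02 -0.  ]
blue 185 [421.4 207.2] [409 204  26   8] [583.5 -13.7  66.5]
orange 781 [329.8 213.4] [307 204  47  19] [519.8 -78.3  90.5]
red 314 [325.1 121.6] [315 111  22  23] [458.7 -26.9  59. ]
black 146 [174.8   3.1] [160   0  27  11] [319.2 -47.5 100.5]
black 75 [440.1  11.3] [438   0   6  25] [456.3  90.9 100.5]
black 2725 [410.1 140.8] [333 103 132 148] [515.5  15.5 100.5]
black 47222 [335.  340.8] [ 35 125 589 275] [ 619.7 -164.1  100.5]
black 1480 [374.4 213.6] [354 191  42  47] [544.  -47.5 100.5]
black 698 [ 47.8 312. ] [ 15 297  49  40] [ 405.1 -342.1  100.5]
```

View pics/w3.png

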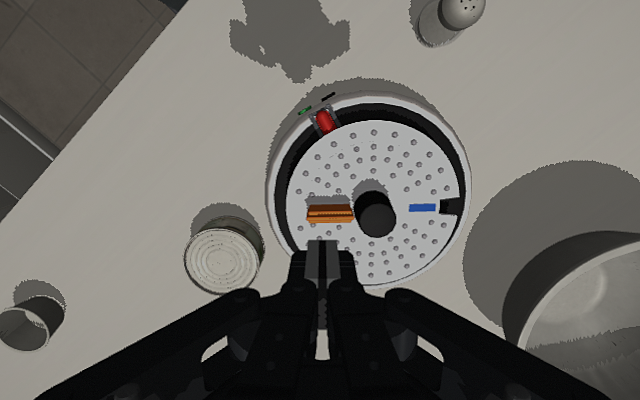

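The view shows the fin at (330,213), the blue stripe at (421,207) and the pin at (325,121), and the numbers agree with the top view. The tip stands about 30 mm behind the fin at 46 mm from the axis, so I can go straight down.

Call:
{"name": "move_arm", "arguments": {"commands": [{"x": 0,"y": 0,"z": 0.96,"wx": 0,"wy": 0,"wz": 0,"gripper": 1},{"x": 0,"y": 0,"z": 0.96,"wx": 0,"wy": 0,"wz": 0,"gripper": 1},{"x": 0,"y": 0,"z": 0.96,"wx": 0,"wy": 0,"wz": 0,"gripper": 1},{"x": 0,"y": 0,"z": 0.96,"wx": 0,"wy": 0,"wz": 0,"gripper": 1},{"x": 0,"y": 0,"z": 0.96,"wx": 0,"wy": 0,"wz": 0,"gripper": 1},{"x": 0,"y": 0,"z": 0.96,"wx": 0,"wy": 0,"wz": 0,"gripper": 1},{"x": 0,"y": 0,"z": 0.96,"wx": 0,"wy": 0,"wz": 0,"gripper": 1},{"x": 0,"y": 0,"z": 0.96,"wx": 0,"wy": 0,"wz": 0,"gripper": 1},{"x": 0,"y": 0,"z": 0,"wx": 0,"wy": 0,"wz": 0,"gripper": 1}]}}

```text
time_s: 10.25
ee_pos: [490.7, -63.8, 148.4]
orientation: [-3.139, -0.003, 2.385]
force: [0.4, -0.8, -0.2]
grip_width: -0.001
finger_force: 0.0
```

```bash
python3 -c "
from h import *
to(np.radians(137),[491,-61,149])";python3 look.py w4
```

```text
pos [490.7 -63.8 148.4] rpy [-3.139e+00 -3.000e-03  2.385e+00] F [ 0.4 -0.8 -0.2] t 10.25
rotvec [-0.0027 -0.0027 -0.0061] in cmd units [-0.0013 -0.0013 -0.003 ]
shift(units of 20mm) in tool now [ 0.08  0.11 -0.03]  after turn [ 0.08  0.11 -0.03]
blue 620 [513.2 303.2] [488 297  51  13] [584.5 -12.9  66.5]
orange 155 [322.  337.2] [316 330  13  15] [516.1 -88.4  90.5]
red 1162 [333.4 147.5] [314 126  42  46] [458.7 -26.7  59. ]
black 138 [336.8  98.6] [325  91  24  16] [441.7 -11.1 100.5]
black 6927 [459.3 143.4] [349 111 233 135] [483.1  10.3 100.5]
black 47581 [321.2 338.2] [ 35 149 576 251] [510.2 -83.3 100.5]
black 623 [559.7 299. ] [544 287  33  25] [562.9   1.8 100.5]
```

View pics/w4.png

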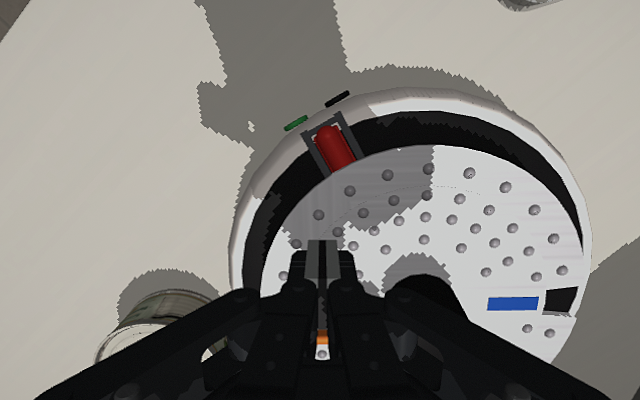

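The tips are down beside the fin at (322,337) and clear of everything. I'll make contact, then push along an arc about the axis, turning the tool with the disc.

Call:
{"name": "move_arm", "arguments": {"commands": [{"x": -0.35,"y": 0,"z": 0,"wx": 0,"wy": 0,"wz": 0,"gripper": 1},{"x": -0.3,"y": 0,"z": 0,"wx": 0,"wy": 0,"wz": 0,"gripper": 1},{"x": -0.26,"y": -0.076,"z": 0,"wx": 0,"wy": 0,"wz": -0.0524,"gripper": 1},{"x": -0.26,"y": -0.076,"z": 0,"wx": 0,"wy": 0,"wz": -0.0524,"gripper": 1},{"x": -0.26,"y": -0.076,"z": 0,"wx": 0,"wy": 0,"wz": -0.0524,"gripper": 1},{"x": -0.26,"y": -0.076,"z": 0,"wx": 0,"wy": 0,"wz": -0.0524,"gripper": 1},{"x": -0.26,"y": -0.076,"z": 0,"wx": 0,"wy": 0,"wz": -0.0524,"gripper": 1},{"x": -0.26,"y": -0.076,"z": 0,"wx": 0,"wy": 0,"wz": -0.0524,"gripper": 1},{"x": 0,"y": 0,"z": 0,"wx": 0,"wy": 0,"wz": 0,"gripper": 1}]}}

```text
time_s: 11.42
ee_pos: [525.1, -95.3, 150.0]
orientation: [-3.141, 0.0, 3.013]
force: [0.8, 0.7, 0.6]
grip_width: -0.002
finger_force: 0.0
```

```bash
cat > rel.py <<'E'
from h import *
H=np.array([545.5,-49]);s=status.get_state();y=s["orientation"][2]
r=s["ee_pos"][:2]-H;t=-np.array([np.cos(y),np.sin(y)]);n=np.array([t[1],-t[0]])
print("tang",r@t,"rad",r@n,"z",s["ee_pos"][2],"yaw",np.degrees(y),"rp",s["orientation"][:2],"F",s["force"],"t",s["time_s"])
a=viewer.capture("top");c=viewer.calibration("top")
for nm,lo,hi,z in(("blue",(100,80,40),(130,255,255),66.5),("orange",(5,120,60),(20,255,255),92)):
    for n,u,b in blobs(a,lo,hi,(300,155,390,240),4):
        p=plane(c,u,z)[:2];d=p-H;print(nm,n,p.round(1),"ang",np.degrees(np.arctan2(d[1],d[0])),"r",np.hypot(*d))
E
python3 rel.py; python3 look.py w5
```

```text
tang -14.299929856410884 rad 48.5764056118989 z 149.96474327492604 yaw 172.63841462067805 rp [-3.14111226e+00  3.21218387e-04] F [0.80134385 0.69772261 0.64473223] t 11.425
blue 15 [557.8  -1.4] ang 75.49856347375449 r 49.14086052535224
blue 639 [509.7 281.5] [484 275  52  14] [558.3  -0.8  66.5]
orange 475 [369.7 282.4] [356 270  28  28] [534.4 -76.   90.5]
red 1078 [448.6  91.6] [433  68  31  48] [458.2 -28.2  59. ]
red 125 [432.9  93.3] [428  74  12  40] [458.  -35.4  59. ]
black 104 [459.4  60.8] [443  58  28   8] [447.2 -39.5 100.5]
black 5812 [336.9 126.6] [246  62 180 140] [463.4 -82.9 100.5]
black 2838 [517.3 129.4] [462  88 120 131] [472.8 -19.2 100.5]
black 102 [162.4 158.9] [137 139  41  40] [ 466.8 -147.8  100.5]
black 45834 [331.9 345.4] [ 35 240 576 160] [557.3 -96.1 100.5]
black 666 [556.7 279.5] [540 267  35  27] [536.3  -0.9 100.5]
```

Call:
{"name": "move_arm", "arguments": {"commands": [{"x": -0.26,"y": -0.076,"z": 0,"wx": 0,"wy": 0,"wz": -0.0524,"gripper": 1},{"x": -0.26,"y": -0.076,"z": 0,"wx": 0,"wy": 0,"wz": -0.0524,"gripper": 1},{"x": -0.26,"y": -0.076,"z": 0,"wx": 0,"wy": 0,"wz": -0.0524,"gripper": 1},{"x": -0.26,"y": -0.076,"z": 0,"wx": 0,"wy": 0,"wz": -0.0524,"gripper": 1},{"x": -0.26,"y": -0.076,"z": 0,"wx": 0,"wy": 0,"wz": -0.0524,"gripper": 1},{"x": -0.26,"y": -0.076,"z": 0,"wx": 0,"wy": 0,"wz": -0.0524,"gripper": 1},{"x": -0.26,"y": -0.076,"z": 0,"wx": 0,"wy": 0,"wz": -0.0524,"gripper": 1},{"x": -0.26,"y": -0.076,"z": 0,"wx": 0,"wy": 0,"wz": -0.0524,"gripper": 1},{"x": 0,"y": 0,"z": 0,"wx": 0,"wy": 0,"wz": 0,"gripper": 1}]}}

```text
time_s: 12.65
ee_pos: [566.6, -96.7, 149.5]
orientation: [3.141, -0.001, -2.432]
force: [0.2, 0.5, -0.1]
grip_width: -0.002
finger_force: 0.0
```

```bash
python3 rel.py; python3 look.py w6 | grep -v black
```

```text
tang -15.030419562425026 rad 49.92505934331215 z 149.54328814971586 yaw -139.3483437153624 rp [ 3.14148640e+00 -5.07076145e-04] F [ 0.20424494  0.47605689 -0.06017982] t 12.65
blue 16 [521.1 -13.6] ang 124.59851708579164 r 43.00700595380598
blue 636 [505.5 282.4] [480 276  52  14] [519.7 -11.2  66.5]
orange 350 [367.4 282. ] [356 270  24  27] [558.2 -78.8  90.5]
red 810 [571.2 168.7] [548 152  43  36] [457.2 -29.7  59. ]
```

View pics/w6.png

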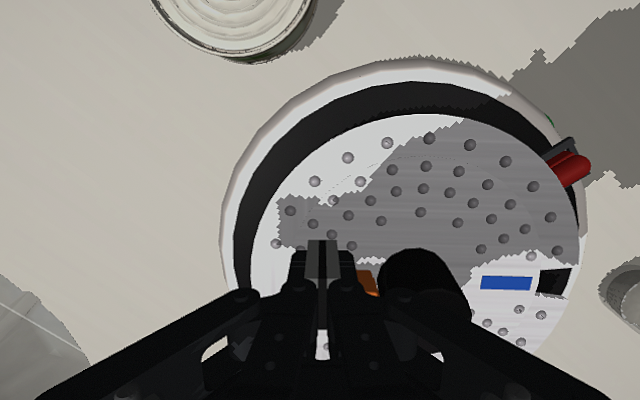

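The fin at (365,282) rides against the tip, and the blue stripe and notch now stand at about 124.5°. The pin is at about 166°. I'll push another 36° and measure again.

Call:
{"name": "move_arm", "arguments": {"commands": [{"x": -0.26,"y": -0.076,"z": 0,"wx": 0,"wy": 0,"wz": -0.0524,"gripper": 1},{"x": -0.26,"y": -0.076,"z": 0,"wx": 0,"wy": 0,"wz": -0.0524,"gripper": 1},{"x": -0.26,"y": -0.076,"z": 0,"wx": 0,"wy": 0,"wz": -0.0524,"gripper": 1},{"x": -0.26,"y": -0.076,"z": 0,"wx": 0,"wy": 0,"wz": -0.0524,"gripper": 1},{"x": -0.26,"y": -0.076,"z": 0,"wx": 0,"wy": 0,"wz": -0.0524,"gripper": 1},{"x": -0.26,"y": -0.076,"z": 0,"wx": 0,"wy": 0,"wz": -0.0524,"gripper": 1},{"x": 0,"y": 0,"z": 0,"wx": 0,"wy": 0,"wz": 0,"gripper": 1}]}}

```text
time_s: 13.62
ee_pos: [591.1, -76.2, 149.5]
orientation: [3.141, -0.0, -1.804]
force: [-0.0, 0.3, 0.1]
grip_width: -0.0
finger_force: 0.0
```

```bash
python3 rel.py; python3 look.py w7 | grep -v black;python3 - <<'E'
import cv2,numpy as np
from h import *
a=viewer.capture("top")
b=cv2.imread("pics/w7.png")
A=cv2.resize(a[160:240,300:390],(450,400),interpolation=cv2.INTER_CUBIC)
B=cv2.resize(b[200:400,440:640],(350,350))
o=np.zeros((400,800,3),np.uint8);o[:,:450]=A;o[:350,450:]=B;cv2.imwrite("pics/c7.png",o)
E
```

```text
tang -15.978397230739697 rad 50.661281850642524 z 149.50211273559654 yaw -103.33529397271238 rp [ 3.14108331e+00 -2.80653262e-04] F [-0.02838369  0.28377603  0.12870917] t 13.625
blue 648 [504.5 279. ] [479 273  52  13] [502.7 -37.6  66.5]
orange 314 [366.5 281.2] [357 269  20  27] [573.6 -68.   90.5]
red 955 [570.  269.8] [538 255  61  24] [464.4 -29.9  59. ]
```

View pics/c7.png

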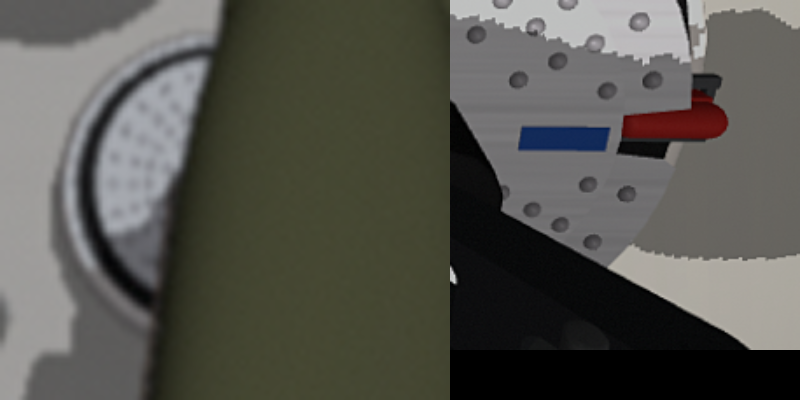

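The pin (red, crop right) lies in the notch but toward its upper edge. Next I'll measure the remaining offset by casting rays at the two heights.

Run:
```python
from h import *
c=viewer.calibration("wrist");b=cv2.imread("pics/w7.png")
f=lambda x,y,z:plane(c,(440+(x-450)/1.75-.2,200+y/1.75-.2),z)[:2]
ang=lambda p,H:np.degrees(np.arctan2(*(p-H)[::-1]))
hsv=cv2.cvtColor(b,cv2.COLOR_BGR2HSV)
red=cv2.inRange(hsv,np.array((0,130,40)),np.array((6,255,255)));ed=[]
for u in range(570,596,5):
    v=np.nonzero(red[200:330,u])[0]+200
    if len(v):ed.append((u,v.min(),v.max()))
print(ed)
for H in([545.5,-49],[548,-49.5],[547,-50.5]):
    H=np.array(H,float);print(H)
    for n,p in dict(blueL=f(519.5,138.5,66.5),blueR=f(609,139,66.5),ni=f(618,134,66.5),no=f(680,133.5,66.5),pe=f(705,121,54)).items():print(" ",n,p.round(1),ang(p,H).round(2),np.hypot(*(p-H)).round(1))
    for u,v0,v1 in ed:p=plane(c,(u,(v0+v1)/2),54)[:2];print("  red",u,p.round(1),ang(p,H).round(2),np.hypot(*(p-H)).round(1))
```

```text
[(570, np.int64(263), np.int64(278)), (575, np.int64(263), np.int64(278)), (580, np.int64(251), np.int64(278)), (585, np.int64(254), np.int64(278)), (590, np.int64(259), np.int64(278)), (595, np.int64(263), np.int64(275))]
[545.5 -49. ]
  blueL [515.2 -40.8] 164.8 31.4
  blueR [489.3 -34.6] 165.6 58.0
  ni [486.6 -35.7] 167.26 60.3
  no [468.9 -31.7] 167.31 78.6
  pe [452.5 -25. ] 165.52 96.1
  red 570 [460.8 -25.9] 164.75 87.8
  red 575 [458.1 -25.3] 164.81 90.5
  red 580 [455.4 -28.5] 167.18 92.4
  red 585 [452.7 -26.9] 166.62 95.4
  red 590 [450.1 -24.7] 165.72 98.5
  red 595 [447.4 -23.8] 165.58 101.3
[548.  -49.5]
  blueL [515.2 -40.8] 165.1 33.9
  blueR [489.3 -34.6] 165.73 60.5
  ni [486.6 -35.7] 167.32 62.9
  no [468.9 -31.7] 167.36 81.1
  pe [452.5 -25. ] 165.6 98.6
  red 570 [460.8 -25.9] 164.86 90.3
  red 575 [458.1 -25.3] 164.92 93.1
  red 580 [455.4 -28.5] 167.22 95.0
  red 585 [452.7 -26.9] 166.67 97.9
  red 590 [450.1 -24.7] 165.79 101.0
  red 595 [447.4 -23.8] 165.65 103.8
[547.  -50.5]
  blueL [515.2 -40.8] 162.99 33.2
  blueR [489.3 -34.6] 164.57 59.8
  ni [486.6 -35.7] 166.22 62.2
  no [468.9 -31.7] 166.51 80.4
  pe [452.5 -25. ] 164.89 97.9
  red 570 [460.8 -25.9] 164.07 89.6
  red 575 [458.1 -25.3] 164.16 92.4
  red 580 [455.4 -28.5] 166.5 94.2
  red 585 [452.7 -26.9] 165.96 97.2
  red 590 [450.1 -24.7] 165.1 100.3
  red 595 [447.4 -23.8] 164.98 103.1
```

Notch and pin agree within about 1°, but the view is oblique. I'll back off the fin, rise, and place the camera in the vertical plane of the pin for a check free of parallax.

Call:
{"name": "move_arm", "arguments": {"commands": [{"x": 0.3,"y": 0,"z": 0,"wx": 0,"wy": 0,"wz": 0,"gripper": 1},{"x": 0,"y": 0,"z": 0,"wx": 0,"wy": 0,"wz": 0,"gripper": 1},{"x": 0,"y": 0,"z": -1,"wx": 0,"wy": 0,"wz": 0,"gripper": 1},{"x": 0,"y": 0,"z": -1,"wx": 0,"wy": 0,"wz": 0,"gripper": 1},{"x": 0,"y": 0,"z": -1,"wx": 0,"wy": 0,"wz": 0,"gripper": 1},{"x": 0,"y": 0,"z": -1,"wx": 0,"wy": 0,"wz": 0,"gripper": 1},{"x": 0,"y": 0,"z": -1,"wx": 0,"wy": 0,"wz": 0,"gripper": 1},{"x": 0,"y": 0,"z": -1,"wx": 0,"wy": 0,"wz": 0,"gripper": 1}]}}

```text
time_s: 14.78
ee_pos: [589.7, -82.3, 270.1]
orientation: [3.141, -0.0, -1.802]
force: [-0.3, -0.9, -0.0]
grip_width: 0.001
finger_force: 0.0
```

Call:
{"name": "move_arm", "arguments": {"commands": [{"x": -0.9,"y": 0.5,"z": 0,"wx": 0,"wy": 0,"wz": 0,"gripper": 1},{"x": -0.9,"y": 0.5,"z": 0,"wx": 0,"wy": 0,"wz": 0,"gripper": 1},{"x": -0.9,"y": 0.5,"z": 0,"wx": 0,"wy": 0,"wz": 0,"gripper": 1},{"x": -0.9,"y": 0.5,"z": 0,"wx": 0,"wy": 0,"wz": 0,"gripper": 1},{"x": -0.9,"y": 0.5,"z": 0,"wx": 0,"wy": 0,"wz": 0,"gripper": 1},{"x": 0,"y": 0,"z": 0,"wx": 0,"wy": 0,"wz": 0,"gripper": 1},{"x": 0,"y": 0,"z": 0,"wx": 0,"wy": 0,"wz": 0,"gripper": 1}]}}

```text
time_s: 15.65
ee_pos: [561.8, 17.0, 269.5]
orientation: [3.141, -0.001, -1.801]
force: [-0.8, 0.1, -0.4]
grip_width: -0.001
finger_force: 0.0
```

```bash
python3 look.py w8
python3 - <<'E'
from h import *
b=cv2.imread("pics/w8.png");s=status.get_state();print(s["ee_pos"],s["orientation"])
r=[u for n,u,_ in blobs(b,(0,130,60),(4,255,255),mn=60)]
l=[u for n,u,_ in blobs(b,(100,120,40),(130,255,255),mn=60)]
u=(l[0]+r[0])/2 if l and r else (400,120)
x=int(np.clip(u[0]-120,0,400));y=int(np.clip(u[1]-80,0,220));print("crop",x,y)
cv2.imwrite("pics/c8.png",cv2.resize(b[y:y+180,x:x+240],(800,600),interpolation=cv2.INTER_CUBIC))
E
```

```text
blue 324 [379.  106.3] [364 101  32  11] [503.1 -38.2  66.5]
orange 880 [261.5 105.9] [230  98  61  17] [590.5 -59.7  90.5]
red 681 [423.4 106. ] [403  98  43  18] [466.4 -29.6  59. ]
black 3082 [289.9 136.4] [203   0 228 214] [574.7 -34.5 100.5]
black 1225 [412.4  46.8] [375   0  59 117] [480.  -73.  100.5]
black 849 [616.2  61.8] [600   0  40 143] [349.2 -32.1 100.5]
black 1833 [317.8 106. ] [294  81  48  51] [550.2 -50.5 100.5]
black 1133 [130.5 214.5] [ 35 172 142 117] [709.5  -4.6 100.5]
black 42765 [322. 351.] [ 34 241 576 159] [595.  154.  100.5]
[561.87963547  16.64544833 269.45984415] [ 3.14127289e+00 -6.96338586e-04 -1.80152108e+00]
crop 281 26
```

View pics/c8.png

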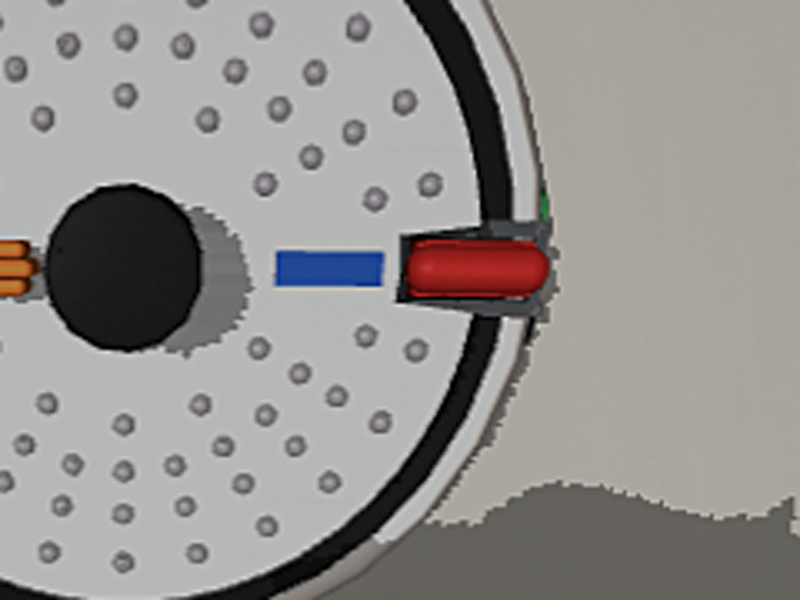

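Seen from straight above, the pin (centre row 268 in the crop) sits midway in the notch (rows 235 to 301), so it is aligned to within 1 mm. The hub centre is at about (549,-50), so I'll go over it and come down near.

Call:
{"name": "move_arm", "arguments": {"commands": [{"x": 0.85,"y": -0.03,"z": 0,"wx": 0,"wy": 0,"wz": 0,"gripper": 1},{"x": 0.85,"y": -0.03,"z": 0,"wx": 0,"wy": 0,"wz": 0,"gripper": 1},{"x": 0.85,"y": -0.03,"z": 0,"wx": 0,"wy": 0,"wz": 0,"gripper": 1},{"x": 0.84,"y": -0.04,"z": 0,"wx": 0,"wy": 0,"wz": 0,"gripper": 1},{"x": 0,"y": 0,"z": 0.89,"wx": 0,"wy": 0,"wz": 0,"gripper": 1},{"x": 0,"y": 0,"z": 0.89,"wx": 0,"wy": 0,"wz": 0,"gripper": 1},{"x": 0,"y": 0,"z": 0.89,"wx": 0,"wy": 0,"wz": 0,"gripper": 1},{"x": 0,"y": 0,"z": 0.89,"wx": 0,"wy": 0,"wz": 0,"gripper": 1},{"x": 0,"y": 0,"z": 0.8,"wx": 0,"wy": 0,"wz": 0,"gripper": 1},{"x": 0,"y": 0,"z": 0,"wx": 0,"wy": 0,"wz": 0,"gripper": 1},{"x": 0,"y": 0,"z": 0,"wx": 0,"wy": 0,"wz": 0,"gripper": 1}]}}

```text
time_s: 17.08
ee_pos: [549.0, -50.0, 182.7]
orientation: [3.142, -0.0, -1.801]
force: [0.1, 0.7, 0.4]
grip_width: -0.005
finger_force: 0.0
```

```bash
python3 -c "
from h import *
to(-1.8015,[549,-50,160])"; python3 look.py w9|grep -v black
```

```text
pos [549.  -50.  182.7] rpy [ 3.142 -0.    -1.801] F [0.1 0.7 0.4] t 17.075
rotvec [ 0.0001 -0.0004  0.    ] in cmd units [ 0.     -0.0002  0.    ]
shift(units of 20mm) in tool now [-0.   -0.    1.14]  after turn [-0.   -0.    1.14]
blue 504 [402.  226.5] [381 221  43  12] [502.9 -38.   66.5]
orange 2416 [246.7 233.8] [202 218  86  32] [588.3 -63.7  90.5]
red 883 [460.8 220.2] [433 209  54  21] [465.  -30.4  59. ]
```

Press down gently, reading force as it goes.

Call:
{"name": "move_arm", "arguments": {"commands": [{"x": 0,"y": 0,"z": 0.2,"wx": 0,"wy": 0,"wz": 0,"gripper": 1},{"x": 0,"y": 0,"z": 0.2,"wx": 0,"wy": 0,"wz": 0,"gripper": 1},{"x": 0,"y": 0,"z": 0.15,"wx": 0,"wy": 0,"wz": 0,"gripper": 1},{"x": 0,"y": 0,"z": 0.1,"wx": 0,"wy": 0,"wz": 0,"gripper": 1},{"x": 0,"y": 0,"z": 0.1,"wx": 0,"wy": 0,"wz": 0,"gripper": 1}]}}

```text
time_s: 17.75
ee_pos: [548.8, -49.8, 167.4]
orientation: [3.141, -0.0, -1.801]
force: [-1.4, -0.2, 4.2]
grip_width: -0.001
finger_force: 2.2
```

Call:
{"name": "move_arm", "arguments": {"commands": [{"x": 0,"y": 0,"z": 0.1,"wx": 0,"wy": 0,"wz": 0,"gripper": 1},{"x": 0,"y": 0,"z": 0.1,"wx": 0,"wy": 0,"wz": 0,"gripper": 1},{"x": 0,"y": 0,"z": 0.1,"wx": 0,"wy": 0,"wz": 0,"gripper": 1}]}}

```text
time_s: 18.12
ee_pos: [548.8, -49.8, 161.2]
orientation: [3.141, -0.0, -1.801]
force: [-0.4, 0.9, 4.0]
grip_width: 0.0
finger_force: 2.2
```

Call:
{"name": "move_arm", "arguments": {"commands": [{"x": 0,"y": 0,"z": 0.06,"wx": 0,"wy": 0,"wz": 0,"gripper": 1},{"x": 0,"y": 0,"z": 0.06,"wx": 0,"wy": 0,"wz": 0,"gripper": 1},{"x": 0,"y": 0,"z": 0,"wx": 0,"wy": 0,"wz": 0,"gripper": 1}]}}

```text
time_s: 18.5
ee_pos: [549.0, -49.8, 160.4]
orientation: [-3.141, -0.0, -1.801]
force: [-4.5, -0.4, 15.7]
grip_width: 0.004
finger_force: 8.1
```

The force has risen to 16 N with the tip at 87.8 mm, which means the disc is home. I'll give one more small nudge, then lift straight up and move clear.

Call:
{"name": "move_arm", "arguments": {"commands": [{"x": 0,"y": 0,"z": 0.05,"wx": 0,"wy": 0,"wz": 0,"gripper": 1},{"x": 0,"y": 0,"z": 0,"wx": 0,"wy": 0,"wz": 0,"gripper": 1},{"x": 0,"y": 0,"z": -0.3,"wx": 0,"wy": 0,"wz": 0,"gripper": 1},{"x": 0,"y": 0,"z": -0.6,"wx": 0,"wy": 0,"wz": 0,"gripper": 1},{"x": 0,"y": 0,"z": -1,"wx": 0,"wy": 0,"wz": 0,"gripper": 1},{"x": 0,"y": 0,"z": -1,"wx": 0,"wy": 0,"wz": 0,"gripper": 1},{"x": 0,"y": 0,"z": -1,"wx": 0,"wy": 0,"wz": 0,"gripper": 1},{"x": 0,"y": 0,"z": -1,"wx": 0,"wy": 0,"wz": 0,"gripper": 1},{"x": -0.9,"y": 0,"z": -0.5,"wx": 0,"wy": 0,"wz": 0,"gripper": 1},{"x": -0.9,"y": 0,"z": 0,"wx": 0,"wy": 0,"wz": 0,"gripper": 1},{"x": -0.9,"y": 0,"z": 0,"wx": 0,"wy": 0,"wz": 0,"gripper": 1},{"x": 0,"y": 0,"z": 0,"wx": 0,"wy": 0,"wz": 0,"gripper": 1}]}}

```text
time_s: 20.0
ee_pos: [561.0, 4.6, 264.9]
orientation: [3.14, -0.001, -1.799]
force: [-0.1, -0.3, -0.4]
grip_width: -0.0
finger_force: 0.0
```

```bash
python3 look.py w10|grep -v black
python3 - <<'E'
from h import *
b=cv2.imread("pics/w10.png");print(status.get_state()["ee_pos"],status.get_state()["force"])
h=cv2.cvtColor(b,cv2.COLOR_BGR2HSV);c=viewer.calibration("wrist")
m=cv2.inRange(h,np.array((100,120,40)),np.array((130,255,255)));(_,s,a)=cv2.minAreaRect(cv2.findNonZero(m))
R,_=cv2.Rodrigues(c["rvec"]);o=-R.T@c["tvec"]
d=max(s)+0.;print("blue rect",s,"cam z",o[2])
# same for w8: stripe length 26mm -> range
u=[x for n,x,_ in blobs(b,(100,120,40),(130,255,255),mn=60)][0]
for z in(54,66.5):
    print(z,plane(c,u,z))
E
```

```text
blue 288 [379.2 121.2] [364 117  31  10] [504.6 -39.6  66.5]
orange 840 [266.  121.5] [237 113  59  17] [588.5 -60.6  90.5]
red 671 [425.7 121.9] [405 114  43  17] [466.5 -29.6  59. ]
[560.81648966   3.81390353 264.96135919] [-0.31160454 -0.38270752 -0.26423265]
blue rect (9.0, 30.0) cam z 335.52103601919083
54 [502.55471132 -39.05985238  54.        ]
66.5 [504.43713047 -40.40824003  66.5       ]
```

The blue stripe at its home height maps back to its earlier place, which fits a disc that is down and did not turn. The arm is clear, with no force on it.

```bash
python3 -c "
from workcell import workorder
print(workorder.hand_in())"
```

```text
the job is handed in; nothing more can be done
None
```

I pushed the disc round by its fin until the notch was over the pin, then pressed it home (fingertip stopped at 87.8 mm against the 88 mm target); the arm was clear at 20 s and the job is handed in, result not shown.

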